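# Weigh screw cartons by hand and pack them in two stacked totes

### The arm

A 6-joint arm with a two-finger parallel gripper is mounted at the origin on a cart in front of the work surface, level with it; the furniture and walls round the work are solid. World frame = base frame: x ahead of the robot, y to its left, z up, the work surface at z = 0. Lengths are in mm, angles in rad, forces in N, time in s.
With the tool pointing down it reaches from about 350 to 850 mm from the base axis. Payload 8.1 kg.
Tool frame: the origin (TCP) lies midway between the tips of the shut fingers; the grasp point (between the pads) lies 19 mm behind it (ctrl.grip_point_offset is the distance from the TCP to the grasp point, in mm); z points along the fingers, y is the line along which they close (so a half turn about z gives the same grasp; the last joint's range is limited). The gripper opens to 93 mm and grips with 3 to 60 N. Pads are 15 mm wide; open, the fingers measure 128 mm over their backs; the gripper's body (75 mm by 188 mm) begins 65 mm behind the grasp point.
Start: joints at [1.189, 0.13, 1.488, -0, 1.523, -0.085], TCP at [175.455, 573.778, 218.635] pointing down, gripper open.
Joint ranges: [-2.96, 2.96], [-0.89, 2.26], [0.02, 2.5], [-1.34, 4.48], [0, 2.73], [-2.66, 2.66]. Speed limits (rad/s): [2.39, 2.39, 2.79, 3.14, 3.14, 3.14].

### API

Orientations are given as a rotation vector (axis times angle).
In Python, from station import ctrl, eyes gives the robot as it stands. Calls block until the motion is done:
- ctrl.movep(position, orientation): joint-space move of the TCP to a pose.
- ctrl.line_to(position, vel=150, rotation=None, force_limit=None): straight line of the TCP; rotation=None keeps the orientation; vel is the mean speed in mm/s. With force_limit (N) it stops when the force on the tool has changed by that much, and returns True; else False.
- ctrl.set_joints(angles): joint-space move.
- ctrl.move_gripper(opening): finger opening in mm; the grip force is fixed at half the most; returns when the fingers have stopped.
- ctrl.pause(seconds).
- ctrl.solve_ik(position, orientation): joint angles nearest the present ones, or None.
- ctrl.get_state(): the state.
- eyes.read_camera(name): name is "side" or "top" or "wrist"; returns a dict with "color" (420x560x3 uint8, red, green, blue), "z_map" (420x560 float32, mm along the optical axis (not along the pixel's ray), 0 where there is no reading), "camera_matrix" (3x3 intrinsics, pixels), "world_to_cam" (4x4, takes a point from world to camera coordinates); the wrist camera has in their place "tool_from_camera" (4x4, takes a point from camera to tool coordinates, whose origin is the TCP and whose axes are the flange's). Camera axes: x right, y up, looking along -z (the intrinsics and any distortion apply to the point x, -y, -z); pixel columns grow to the right and rows downward; lengths in mm; the calibration is good to about 2 mm. A picture is of the moment at which its call begins: read the wrist's pose just before it.
A pose or a line that the arm cannot do raises ctrl.PlanningError and nothing moves.
- ctrl.sign_off(): hands the job in; it is judged then, once.
The state is a dict: "clock": time; "joint_pos": joint angles; "joint_velocities": joint speeds; "joint_efforts": joint torques, N m; "tcp_pos": TCP position; "tool_rot": TCP orientation; "force": force on the tool from outside, world axes, zero at the start; "ft_torque": the same for the moment, N m; "gripper_width": finger opening in mm; "gripper_force": force on a finger pad.
Only numpy, scipy, OpenCV 4.12 (cv2) and the standard library are available. Lean on these libraries where they do the work, as an engineer would, in place of code of your own. Each camera call takes 0.05 s, during which the arm holds its last target. There are 200 camera calls.

### The job

The screw cartons on the bench look alike, but some are full and some are empty, so lift each one to feel its weight. Put every full carton in the right-hand tote, then set the left-hand tote level on top of it, turned so that it stands on the stacking ledges clear of the cartons instead of nesting down onto them, and finally put every empty carton in that upper tote. Leave the other things on the bench where they are.

Things in the scene. Friction and masses are not known exactly. Their poses are not given: they have to be found in the camera images.
- base_tote: grey plastic stack-nest tote, 220 (own x) x 119 (own y) mm over the rim, 80 mm high, origin at the centre of its underside. 10 mm below the rim its +x end has one middle ledge, its -x end two corner ledges. The right-hand one from the robot (0.6 kg), to be the lower; loose, it shifts if pushed.
- top_tote: left-hand tote, same shape as base_tote, 0.35 kg, standing any way round. With its x axis opposite to the base tote's (half a turn) its underside rests on the ledges, 70 mm above the base tote's underside, with about 3.5 mm of sideways play; the same way round it sinks in and nests, or lies on the cartons.
- top_tote_grip (a point): top centre of the left-hand tote's grip hump, 62 mm above its underside: a hollow rib across the middle along the tote's y, 14 mm thick at the top and 2 mm thicker for each 10 mm down; pinch it from above along the tote's x, with the fingers in the two empty bays. Axes as the tote's.
- base_tote_bay_one (a point): floor centre of the right-hand tote's bay at its +x end (48 mm from the tote's centre along own x, 3.5 mm above its underside). The bay floor is 70 mm (tote's x) x 96 mm (tote's y), the walls lean outward; it takes one carton with its 60 mm side along the tote's x, gripped across its 46 mm. Axes as the tote's.
- base_tote_bay_two (a point): floor centre of the right-hand tote's bay at its -x end (48 mm from the tote's centre along own x, 3.5 mm above its underside). The bay floor is 70 mm (tote's x) x 96 mm (tote's y), the walls lean outward; it takes one carton with its 60 mm side along the tote's x, gripped across its 46 mm. Axes as the tote's.
- top_tote_bay_one (a point): floor centre of the left-hand tote's bay at its +x end (48 mm from the tote's centre along own x, 3.5 mm above its underside). The bay floor is 70 mm (tote's x) x 96 mm (tote's y), the walls lean outward; it takes one carton with its 60 mm side along the tote's x, gripped across its 46 mm. Axes as the tote's.
- top_tote_bay_two (a point): floor centre of the left-hand tote's bay at its -x end (48 mm from the tote's centre along own x, 3.5 mm above its underside). The bay floor is 70 mm (tote's x) x 96 mm (tote's y), the walls lean outward; it takes one carton with its 60 mm side along the tote's x, gripped across its 46 mm. Axes as the tote's.
- carton_1: a plain cardboard carton of screws, 46 (own x) x 60 (own y) x 44 mm high; origin at the centre of its underside. Up to four, all looking alike: a full one weighs 0.47 to 0.63 kg, an empty one 0.10 to 0.14 kg; only the weight tells (name and place do not). One or two of each kind are there; an absent one has no pose.
- carton_2: a plain cardboard carton of screws, 46 (own x) x 60 (own y) x 44 mm high; origin at the centre of its underside. Up to four, all looking alike: a full one weighs 0.47 to 0.63 kg, an empty one 0.10 to 0.14 kg; only the weight tells (name and place do not). One or two of each kind are there; an absent one has no pose.
- carton_3: a plain cardboard carton of screws, 46 (own x) x 60 (own y) x 44 mm high; origin at the centre of its underside. Up to four, all looking alike: a full one weighs 0.47 to 0.63 kg, an empty one 0.10 to 0.14 kg; only the weight tells (name and place do not). One or two of each kind are there; an absent one has no pose.
- carton_4: a plain cardboard carton of screws, 46 (own x) x 60 (own y) x 44 mm high; origin at the centre of its underside. Up to four, all looking alike: a full one weighs 0.47 to 0.63 kg, an empty one 0.10 to 0.14 kg; only the weight tells (name and place do not). One or two of each kind are there; an absent one has no pose.
- wax_tin: bystander: a flat round wax tin, 87 x 87 x 30 mm, origin under its centre
- masking_tape: bystander: a roll of masking tape lying flat, 105 mm across, 25 mm high, origin under its centre
- pencil_3: bystander: a pencil, 8 x 150 (own y) x 8 mm, origin under its middle
- try_square: bystander: a try square lying flat, 110 x 168 x 17 mm, origin under its middle
- oil_stone: bystander: a grey sharpening stone, 50 x 150 (own y) x 24 mm, origin under its middle
Mind the look-alikes: they are no part of the job. Leave any pink look-alike of the carton_4 alone.

How it is judged:
By the outcome, as a careful person would: the job done as asked, in the order asked, and still so for the second after the job is handed in, with the robot touching nothing.
Of carton_1, carton_2, carton_3, carton_4 only 3 to 4 are there at a start; the rules pass over those that are not, and their reading is None.
At some moment in a run one of carton_1, carton_2, carton_3, carton_4 may be knocked a few centimetres aside while the robot is not near it.
Once in a run the grip may slacken for a moment while it holds something.
It also fails if it takes over 210 s, if anything falls off the work surface, if the arm or the gripper's body presses on something with over 40 N, if the wrist force passes 120 N, or if a joint passes its speed limit or range.

## Working session

There is one attempt and no reset: what is moved stays moved. The work goes in short steps, each a Python script; the robot and the scene stay as the last script left them, time stands still between calls to the robot, and variables do not carry over. Pictures are saved under pics/ and viewed, at most 14 in all, crops included, and the job is handed in when it is done.

```bash
ls; mkdir -p pics
cat > h.py <<'E'
import numpy as np, cv2
from station import ctrl, eyes
def shot(n, f=None):
    s=ctrl.get_state(); r=eyes.read_camera(n); 
    if f: cv2.imwrite('pics/'+f, r['color'][:,:,::-1])
    if n=='wrist':
        T=np.eye(4); T[:3,:3]=cv2.Rodrigues(np.array(s['tool_rot'],float))[0]; T[:3,3]=s['tcp_pos']
        r['cw']=T@np.array(r['tool_from_camera'])
    else: r['cw']=np.linalg.inv(r['world_to_cam'])
    return r
def cloud(r):
    K=np.array(r['camera_matrix']); z=r['z_map']; v,u=np.mgrid[:z.shape[0],:z.shape[1]]
    P=np.stack([(u-K[0,2])/K[0,0]*z,-(v-K[1,2])/K[1,1]*z,-z,np.ones_like(z)],-1)
    W=(P@r['cw'].T)[...,:3]; W[z<=0]=np.nan
    return W
E
python3 - <<'E'
from h import *
for n in('top','side'):
    r=shot(n,n+'0.png'); print(n,[k for k in r],r['camera_matrix'],r['cw'].round(2),(r['z_map']>0).mean())
    np.save(n+'0.npy',cloud(r))
s=ctrl.get_state();print(s)
E
```

```text
pics
top ['color', 'z_map', 'camera_matrix', 'world_to_cam', 'cw'] [[381.95230869   0.         275.53296086]
 [  0.         381.95230869 210.68701186]
 [  0.           0.           1.        ]] [[ 0.00000e+00  9.90000e-01 -1.40000e-01  3.91010e+02]
 [-1.00000e+00  0.00000e+00 -1.00000e-02 -1.20460e+02]
 [-1.00000e-02  1.40000e-01  9.90000e-01  1.22014e+03]
 [ 0.00000e+00  0.00000e+00  0.00000e+00  1.00000e+00]] 0.995875850340136
side ['color', 'z_map', 'camera_matrix', 'world_to_cam', 'cw'] [[442.9238794    0.         279.70498071]
 [  0.         442.9238794  206.33434714]
 [  0.           0.           1.        ]] [[-9.10000e-01 -3.40000e-01  2.50000e-01  9.43380e+02]
 [ 4.20000e-01 -7.10000e-01  5.70000e-01  7.66140e+02]
 [-2.00000e-02  6.20000e-01  7.80000e-01  1.27741e+03]
 [ 0.00000e+00  0.00000e+00  0.00000e+00  1.00000e+00]] 0.9959736394557823
{'clock': 0.1, 'joint_pos': array([ 1.18859668e+00,  1.31087135e-01,  1.48920105e+00,  2.08518585e-05,
        1.52297380e+00, -8.54012012e-02]), 'joint_velocities': array([-2.48858858e-04, -1.15451862e-03, -3.94527462e-03, -9.25074877e-04,
        3.27023926e-05,  7.94429273e-04]), 'joint_efforts': array([ 1.32939407e-03, -5.61336029e+01, -4.93098164e+01,  7.70643004e-02,
        2.91320012e-02, -3.99557268e-05]), 'tcp_pos': array([175.25385488, 573.29262487, 217.67460305]), 'tool_rot': array([-4.64441861e-01, -3.10665971e+00,  2.54291987e-03]), 'force': array([ 8.63177273e-04,  1.03329249e+00, -8.67419312e-01]), 'ft_torque': array([-0.00827368,  0.02993696,  0.01432036]), 'gripper_force': 0.0, 'gripper_width': 92.99202498617773}
```

View pics/top0.png

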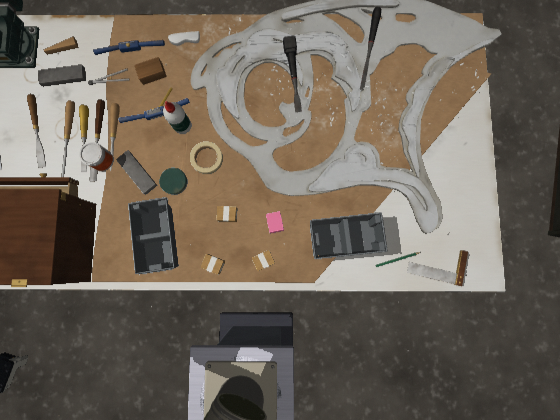

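View pics/side0.png

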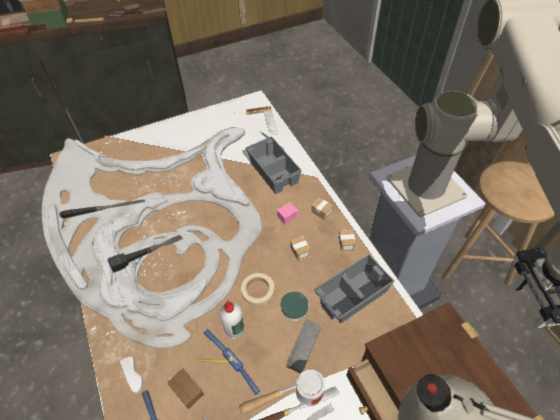

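The top view shows three cartons at px (227,213), (212,264) and (263,260), and a pink look-alike at (275,222). The left tote is at (153,236), the right tote at (348,235), and there is a tall cabinet left of col 97. The side view shows the same three cartons. Next I'll get coarse poses from depth.

Run:
```python
from h import *
W=np.load('top0.npy'); 
r=shot('wrist'); print('tfc',np.array(r['tool_from_camera']).round(2).tolist(), r['camera_matrix'][0])
print('bench z',np.nanmedian(W[240:250,190:205,2]))
m=((W[...,2]>14)&(W[...,0]>280)&(W[...,0]<750)&(W[...,1]<400)&(W[...,1]>-500)).astype(np.uint8)
n,l,st,c=cv2.connectedComponentsWithStats(m)
for i in range(1,n):
    if st[i,4]<40: continue
    p=W[l==i]; zt=np.percentile(p[:,2],95); q=p[p[:,2]>zt-8] 
    print(c[i].round(), st[i,4], 'z',zt.round(), 'rect',[np.round(a,1) for a in cv2.minAreaRect(q[:,:2].astype(np.float32))],'bbox',q.min(0).round(),q.max(0).round())
for (a,b) in((60,235),(90,200),(90,230)): print(W[b,a].round())
```

```text
tfc [[-0.0, 0.97, 0.26, 71.93], [1.0, 0.0, 0.0, 0.09], [0.0, 0.26, -0.97, -166.47], [0.0, 0.0, 0.0, 1.0]] [290.4930799    0.         275.67678162]
bench z 1.5630716656291952
[137. 173.] 660 z 28.0 rect [array([691.7, 348.5]), array([144.9,  50.5]), np.float64(40.6)] bbox [622. 287.  20.] [749. 400.  31.]
[206. 164.] 267 z 29.0 rect [array([719.8, 123.4]), array([ 57.4, 102.1]), np.float64(0.4)] bbox [691.  72.  21.] [749. 175.  31.]
[354. 174.] 2076 z 24.0 rect [array([ 692.1, -353. ]), array([116.3, 294.1]), np.float64(1.7)] bbox [ 630. -500.   16.] [ 750. -207.   29.]
[173. 180.] 585 z 34.0 rect [array([663.4, 227.2]), array([84.3, 84.7]), np.float64(70.4)] bbox [621. 184.  26.] [707. 270.  37.]
[150. 235.] 1782 z 81.0 rect [array([484.3, 271.1]), array([221.4, 120.7]), np.float64(8.9)] bbox [371. 196.  73.] [600. 345.  87.]
[226. 213.] 316 z 48.0 rect [array([555.7,  51.8]), array([59.8, 44.8]), np.float64(89.9)] bbox [533.  22.  40.] [578.  82.  50.]
[274. 222.] 300 z 48.0 rect [array([ 529.9, -100.2]), array([60. , 46.2]), np.float64(11.4)] bbox [ 496. -127.   40.] [562. -74.  52.]
[351. 234.] 1398 z 82.0 rect [array([ 485.1, -320.4]), array([118.8, 221.1]), np.float64(6.3)] bbox [ 417. -434.   74.] [ 555. -208.   86.]
[263. 260.] 301 z 48.0 rect [array([411.1, -65.3]), array([45. , 58.8]), np.float64(26.8)] bbox [ 380. -100.   40.] [441. -32.  51.]
[212. 264.] 324 z 48.0 rect [array([399.2,  91.7]), array([60.5, 46.2]), np.float64(68.4)] bbox [368.  58.  40.] [428. 126.  51.]
[474. 480. 191.]
[604. 503.  -0.]
[502. 479.  32.]
```

```bash
cat >> h.py <<'E'
def down(yaw):   # yaw (deg) = world heading of tool y, tool pointing down
    a=np.radians(yaw); y=np.array([np.cos(a),np.sin(a),0]); z=np.array([0,0,-1.])
    return cv2.Rodrigues(np.stack([np.cross(y,z),y,z],1))[0].ravel()
def go(x,y,z,yaw): ctrl.movep([x,y,z],down(yaw))
def line(x,y,z,yaw=None,**k): return ctrl.line_to([x,y,z],rotation=None if yaw is None else down(yaw),**k)
def st(): 
    s=ctrl.get_state(); print('t %.1f tcp %s w %.1f gf %.1f F %s'%(s['clock'],np.round(s['tcp_pos'],1),s['gripper_width'],s['gripper_force'],np.round(s['force'],2))); return s
E
python3 - <<'E'
from h import *
s=ctrl.get_state(); p=s['tcp_pos']
ctrl.line_to([p[0],p[1],400])
go(484,271,230,99); st(); r=shot('wrist','wl.png'); np.save('wl.npy',cloud(r)); np.save('wl_c.npy',r['color'])
go(485,-320,230,96); st(); r=shot('wrist','wr.png'); np.save('wr.npy',cloud(r)); np.save('wr_c.npy',r['color'])
E
```

```text
t 3.2 tcp [483.9 271.8 230.5] w 93.3 gf 0.0 F [ 0.72 -0.02 -0.5 ]
t 5.4 tcp [ 485.5 -319.1  230. ] w 93.0 gf 0.0 F [ 0.05 -0.36 -0.01]
```

View pics/wl.png

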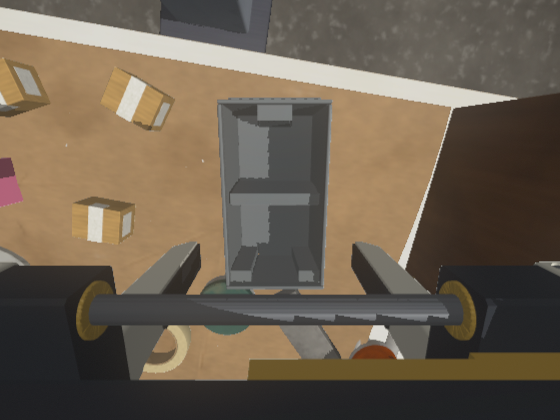

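View pics/wr.png

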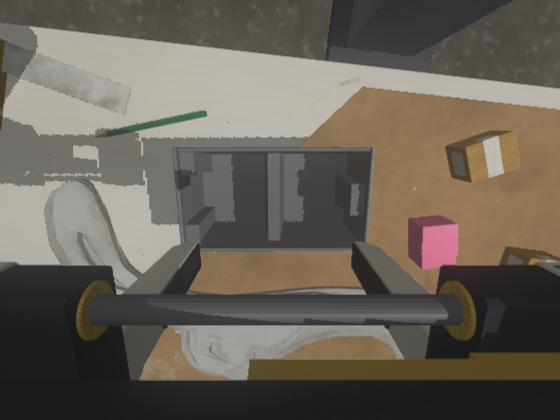

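The left tote's middle ledge is at px (275,112), nearest the robot, and its corner ledges are at (243,262) and (303,262). So its +x points at the robot (about 189°). The right tote's corner ledges are on the left at (183,180) and (205,215), and its middle ledge is at (352,195), so its +x points to +y (about 96°). Now I'll refine the poses with the wrist data and weigh the first carton.

```bash
cat >> h.py <<'E'
def rects(W, zlo, zhi, box, amin=300):
    m=((W[...,2]>zlo)&(W[...,2]<zhi)&(W[...,0]>box[0])&(W[...,0]<box[1])&(W[...,1]>box[2])&(W[...,1]<box[3])).astype(np.uint8)
    n,l,s,c=cv2.connectedComponentsWithStats(m); out=[]
    for i in range(1,n):
        if s[i,4]<amin: continue
        (x,y),(w,h),a=cv2.minAreaRect(W[l==i][:,:2].astype(np.float32))
        if w<h: w,h,a=h,w,a+90     # a = heading of the long side
        a=(a+90)%180-90
        out.append((x,y,a,w,h,c[i].round()))
    return out
def pr(o):
    for q in o: print('xy %.1f %.1f long-heading %.1f size %.1f x %.1f px %s'%q)
E
python3 - <<'E'
from h import *
Wl=np.load('wl.npy'); Wr=np.load('wr.npy'); T=np.load('top0.npy')
print('tote L');pr(rects(Wl,72,92,(340,620,180,360)));print('carton');pr(rects(Wl,38,60,(340,600,-160,160)))
print('tote R');pr(rects(Wr,72,92,(400,570,-450,-190)));print('carton');pr(rects(Wr,38,60,(340,600,-160,160)))
print('hump L');pr(rects(Wl,56,69,(440,520,200,340),50))
print('bench', np.nanmedian(Wl[150,150:200,2]),np.nanmedian(Wr[200,390:400,2]))
print('top');pr(rects(T,70,92,(340,620,-450,360)));pr(rects(T,38,60,(340,600,-160,160),100))
E
```

```text
tote L
xy 485.8 270.2 long-heading 8.9 size 219.1 x 119.1 px [274. 189.]
carton
xy 410.0 -42.2 long-heading -6.6 size 57.1 x 28.6 px [ 9. 87.]
xy 401.8 91.6 long-heading 69.0 size 60.8 x 46.6 px [132.  99.]
xy 559.0 51.6 long-heading 88.0 size 60.0 x 47.6 px [ 96. 223.]
tote R
xy 482.7 -322.4 long-heading -83.8 size 222.0 x 108.9 px [271. 176.]
xy 543.9 -313.5 long-heading -84.0 size 179.5 x 5.0 px [276. 249.]
carton
xy 413.6 -66.5 long-heading -64.9 size 61.1 x 47.1 px [491. 157.]
xy 532.3 -101.4 long-heading 13.0 size 60.0 x 46.9 px [438. 245.]
hump L
xy 480.0 269.2 long-heading 89.9 size 123.3 x 79.7 px [274. 197.]
bench 2.1644577864075814 1.5181180414738833
top
xy 484.6 271.0 long-heading 9.0 size 222.2 x 120.7 px [150. 234.]
xy 485.2 -321.1 long-heading -83.7 size 222.6 x 118.8 px [349. 234.]
xy 555.7 51.8 long-heading 89.9 size 59.8 x 44.8 px [226. 213.]
xy 530.2 -100.1 long-heading 11.4 size 60.6 x 46.2 px [274. 221.]
xy 411.1 -65.3 long-heading -63.2 size 58.8 x 45.0 px [263. 260.]
xy 399.2 91.7 long-heading 68.4 size 60.5 x 46.2 px [211. 264.]
```

```bash
cat >> h.py <<'E'
def meanF(n=8):
    f=[]
    for _ in range(n): ctrl.pause(0.05); f.append(ctrl.get_state()['force'])
    return np.mean(f,0)
def find(x,y,z0=0,rng=70):
    """look at a carton from above, return x,y,grip yaw"""
    W=cloud(shot('wrist'))
    o=rects(W,z0+38,z0+56,(x-rng,x+rng,y-rng,y+rng))
    pr(o)
    o=[q for q in o if abs(q[3]-60)<6 and abs(q[4]-46)<6]
    q=min(o,key=lambda q:np.hypot(q[0]-x,q[1]-y)); yaw=q[2]+90
    yaw=(yaw+90)%180-90
    return q[0],q[1],yaw
def pick_weigh(x,y,yaw,zt=12):
    go(x,y,230+0,yaw); x,y,yaw=find(x,y)
    go(x,y,140,yaw); F0=meanF()
    if line(x,y,zt,vel=120,force_limit=15): print('CONTACT going down'); st(); return None
    ctrl.move_gripper(35); st()
    line(x,y,140,vel=120); ctrl.pause(.3); F1=meanF(); st()
    w=(F0-F1)[2]; print('weight N',w.round(2)); return x,y,yaw,w
def place(x,y,zt,yaw,zup):
    """TCP to zt then release and rise"""
    go(x,y,zup,yaw); s=st()
    hit=line(x,y,zt+10,vel=120,force_limit=12)
    if not hit: hit=line(x,y,zt-2,vel=30,force_limit=5)
    print('hit',hit); st(); ctrl.move_gripper(57); line(x,y,zup,vel=150); ctrl.move_gripper(93)
E
python3 - <<'E'
from h import *
ctrl.move_gripper(93)
print(pick_weigh(412.3,-66,26))
E
```

```text
xy 413.4 -66.3 long-heading -64.9 size 59.9 x 45.5 px [276. 193.]
t 10.0 tcp [413.4 -66.3  12. ] w 46.3 gf 30.0 F [ 0.34 -0.77 -0.75]
t 11.9 tcp [413.4 -66.3 140. ] w 45.8 gf 30.0 F [ 0.21  1.14 -0.28]
weight N 1.32
(413.384521484375, -66.26118469238281, 25.058008193969727, np.float64(1.3238746650353552))
```

```bash
sed -i 's/def meanF(n=8)/def meanF(n=16)/' h.py
python3 - <<'E'
from h import *
print('again',meanF(),)
line(413.4,-66.3,13,vel=120,force_limit=10); ctrl.move_gripper(70); line(413.4,-66.3,140); print('empty',meanF()); ctrl.move_gripper(93)
print(pick_weigh(400.5,91.6,-21))
E
```

```text
again [ 0.12288701  0.18420813 -1.26261034]
empty [ 0.07940611 -0.04108063  0.15558941]
xy 401.3 90.9 long-heading 68.1 size 60.3 x 45.5 px [276. 193.]
t 21.2 tcp [401.3  90.9  12. ] w 45.9 gf 30.0 F [-0.45  0.19  1.03]
t 23.5 tcp [401.3  90.9 140. ] w 45.7 gf 30.0 F [-0.56 -0.59 -5.22]
weight N 5.12
(401.32806396484375, 90.92227172851562, -21.90271759033203, np.float64(5.116604841688076))
```

Carton B is full. I'll recompute the base tote pose from the saved wrist cloud, using the whole rim, and place the carton in bay one.

```bash
cat >> h.py <<'E'
def rim(W,box,zlo=74,zhi=92):
    P=W[(W[...,2]>zlo)&(W[...,2]<zhi)&(W[...,0]>box[0])&(W[...,0]<box[1])&(W[...,1]>box[2])&(W[...,1]<box[3])]
    (x,y),(w,h),a=cv2.minAreaRect(P[:,:2].astype(np.float32))
    if w<h: w,h,a=h,w,a+90
    return x,y,a%180,w,h
E
python3 - <<'E'
from h import *
x,y,a,w,h=rim(np.load('wr.npy'),(410,562,-440,-200)); print(x,y,a,w,h)
x,y,a=(x,y,a) if abs(w-221)<4 and abs(h-119.5)<4 else (486.3,-321.5,96.3)
print('base',x,y,a); u=np.array([np.cos(np.radians(a)),np.sin(np.radians(a))])
b=np.array([x,y])+48*u; print(b)
place(b[0],b[1],15.5,a-90,180)
go(x,y,230,a-90); r=shot('wrist','base1.png'); W=cloud(r); np.save('base1.npy',W)
print(rim(W,(410,562,-440,-200))); pr(rects(W,40,56,(430,540,-420,-230)))
E
```

```text
487.6798400878906 -321.0964660644531 96.06334972381592 218.7941131591797 118.46809387207031
base 487.6798400878906 -321.0964660644531 96.06334972381592
[ 482.60969592 -273.36499177]
t 24.9 tcp [ 482.7 -272.4  179.7] w 45.6 gf 30.0 F [ 0.33 -0.48 -5.93]
hit True
t 26.7 tcp [ 483.1 -273.7   15.5] w 45.8 gf 30.0 F [0.07 0.39 4.26]
(486.97491455078125, -320.9541015625, 96.29637241363525, 218.54388427734375, 119.14714813232422)
xy 482.0 -276.5 long-heading 6.1 size 107.5 x 81.4 px [283. 173.]
xy 483.2 -274.3 long-heading -84.0 size 59.6 x 46.2 px [275. 153.]
xy 442.4 -383.1 long-heading -65.7 size 87.7 x 24.7 px [238. 243.]
```

View pics/base1.png

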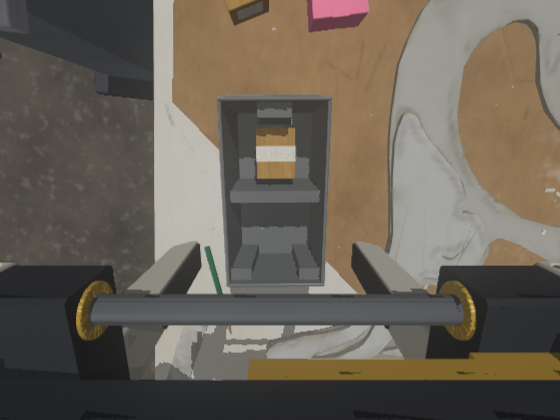

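The carton sits flat in bay one at px (275,153) under the middle ledge end, and the tote hasn't moved. Next is carton A.

Run:
```python
from h import *
r=pick_weigh(558,51.6,-1); print(r)
```

```text
xy 558.9 50.4 long-heading 88.0 size 59.8 x 45.7 px [276. 193.]
t 34.4 tcp [558.9  50.5  12. ] w 45.7 gf 30.0 F [-0.62 -0.4   0.28]
t 36.7 tcp [558.9  50.4 140. ] w 46.0 gf 30.0 F [-0.43 -0.05 -5.05]
weight N 5.17
(558.918212890625, 50.43046569824219, -1.9779586791992188, np.float64(5.169189746414275))
```

Run:
```python
from h import *
go(560,-60,190,2)
place(492.2,-368.7,15.5,6.2,190)
go(487,-321,230,6.2); r=shot('wrist','base2.png'); W=cloud(r)
print(rim(W,(410,562,-440,-200))); pr(rects(W,40,56,(430,540,-420,-230)))
go(485.5,270.5,230,8.9); r=shot('wrist','top1.png'); W=cloud(r)
print(rim(W,(360,610,180,350))); 
pr(rects(W,58,68,(440,520,200,340),30))
m=(W[...,2]>59)&(W[...,2]<66)&(np.hypot(W[...,0]-485.5,W[...,1]-270.5)<40); print('hump',m.sum(),W[m].mean(0) if m.any() else 0)
st()
```

```text
t 38.5 tcp [ 493.  -367.1  189.7] w 46.0 gf 30.0 F [-0.05 -0.55 -4.46]
hit True
t 40.4 tcp [ 492.6 -369.1   15.6] w 46.0 gf 30.0 F [ 0.23 -0.08  5.3 ]
(486.90240478515625, -320.97418212890625, 96.20619535446167, 218.8516387939453, 119.0796890258789)
xy 482.0 -276.3 long-heading 6.1 size 107.3 x 81.8 px [284. 174.]
xy 482.8 -273.7 long-heading -83.7 size 58.5 x 46.5 px [276. 154.]
xy 442.0 -383.2 long-heading -66.2 size 88.2 x 24.4 px [238. 244.]
xy 492.7 -369.1 long-heading -84.6 size 61.0 x 46.3 px [275. 230.]
(486.1138916015625, 270.00537109375, 9.06004810333252, 220.64813232421875, 118.7605209350586)
xy 471.9 266.5 long-heading -81.3 size 108.0 x 80.8 px [274. 203.]
hump 848 [485.96912389 271.82043137  62.78547727]
t 45.5 tcp [486.  269.6 230. ] w 92.7 gf 0.0 F [ 0.06 -0.96  0.7 ]
```

View pics/base2.png

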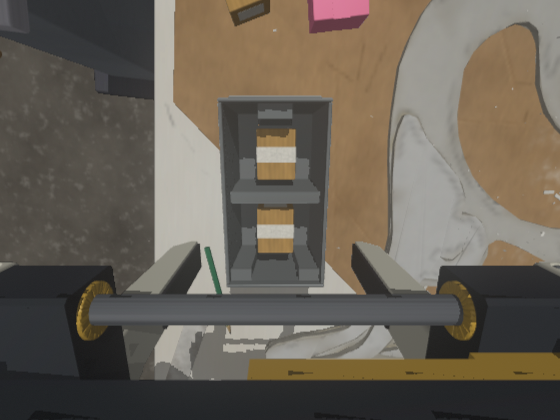

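View pics/top1.png

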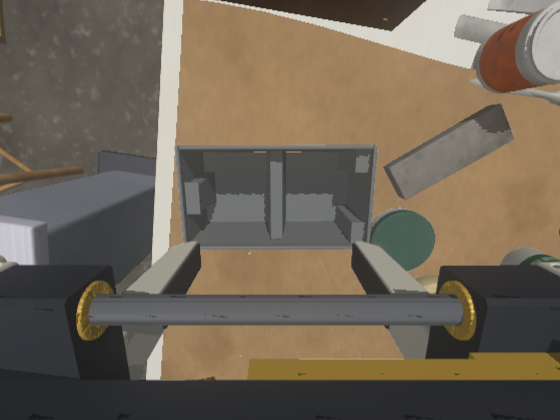

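The base tote holds both full cartons, at px (276,154) and (275,230). The top tote is empty with its middle ledge at the left (robot side). I'll grip and lift it, then measure how it hangs.

Run:
```python
from h import *
x,y,a=486.1,270.3,9.06
ctrl.move_gripper(70); go(x,y,130,a)
print('contact',line(x,y,28,vel=100,force_limit=12)); st()
ctrl.move_gripper(5); st()
line(x,y,60,vel=60); st(); line(x,y,230,vel=150); ctrl.pause(.3); s=st()
p=s['tcp_pos']; r=shot('wrist','held.png'); W=cloud(r); np.save('held.npy',W)
d=p[2]-28
print(p, rim(W,(360,610,180,350),d+74,d+92))
```

```text
contact False
t 47.7 tcp [486.8 270.6  28.9] w 70.2 gf 0.0 F [-1.08  0.14 -0.57]
t 48.6 tcp [486.1 270.3  27.9] w 20.2 gf 29.8 F [ 0.04  0.74 -1.47]
t 49.3 tcp [486.1 270.3  60.1] w 19.9 gf 29.7 F [ 0.24 -0.47 -3.66]
t 50.9 tcp [485.9 270.2 229.5] w 20.0 gf 29.7 F [-1.    0.09 -2.76]
[485.87532008 270.21834039 229.46569964] (485.0840148925781, 275.8631896972656, 9.090700149536133, 218.21353149414062, 108.39350891113281)
```

View pics/held.png

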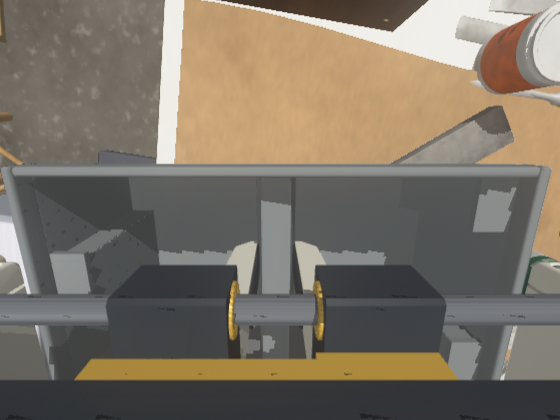

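It's held level, with the hump between the fingers at px (275,250) and the rim centred on the TCP. Now I'll carry it over and set it on the ledges.

Run:
```python
from h import *
go(520,0,230,50); go(486.9,-321.0,230,96.2); st()
print('h1',line(486.9,-321.0,118,vel=100,force_limit=12))
ctrl.pause(.3); s=st()
print('h2',line(486.9,-321.0,95,vel=20,force_limit=6)); ctrl.pause(.3); st()
```

```text
t 53.3 tcp [ 487.5 -319.8  229.9] w 19.9 gf 29.7 F [-0.67 -0.07 -3.68]
h1 False
t 54.8 tcp [ 487.1 -321.2  118.4] w 19.7 gf 29.7 F [ 0.01  0.29 -3.42]
h2 True
t 56.1 tcp [ 486.8 -320.9   98.1] w 19.7 gf 30.1 F [-1.28  0.33  5.81]
```

Contact came at z = 98.1, the expected ledge height. Release and check.

Run:
```python
from h import *
line(486.9,-321.0,98.5,vel=20); ctrl.move_gripper(60); line(486.9,-321.0,250,vel=150)
go(486.9,-321,320,6.2); st(); r=shot('wrist','stack.png'); W=cloud(r); np.save('stack.npy',W)
print(rim(W,(400,572,-450,-190),140,165))
P=W[(W[...,2]>140)&(W[...,2]<165)&(abs(W[...,0]-487)<85)&(abs(W[...,1]+321)<130)]
A=np.c_[P[:,:2]-[487,-321],np.ones(len(P))]; print('rim plane',np.linalg.lstsq(A,P[:,2],rcond=None)[0])
```

```text
t 59.7 tcp [ 486.7 -320.9  319.3] w 60.8 gf 0.0 F [ 0.01 -0.46  0.15]
(486.1041259765625, -320.3227844238281, 96.08610677719116, 219.47886657714844, 119.19029998779297)
rim plane [-3.25983220e-05 -2.95690552e-03  1.47050837e+02]
```

View pics/stack.png

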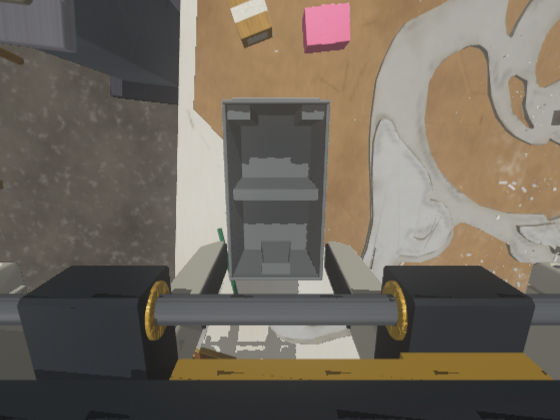

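The upper tote is level, its corner ledges now at the carton end at px (238,113) and (312,113), half a turn from the base. Now the empty carton.

Run:
```python
from h import *
ctrl.move_gripper(93)
r=pick_weigh(413.4,-66.3,25); print(r)
if r and r[3]<3:
    line(r[0],r[1],250); go(480,-170,255,6.2)
    place(481.4,-272.9,85.5,6.2,255)
    go(486.5,-320.6,320,6.2); q=shot('wrist','fin.png'); W=cloud(q)
    print(rim(W,(400,572,-450,-190),140,165)); pr(rects(W,110,126,(430,540,-420,-230)))
    go(486,-100,400,6.2); t=shot('top','top2.png'); st()
    T=cloud(t); pr(rects(T,38,60,(340,640,-160,160),100)); pr(rects(T,135,165,(400,600,-450,-190),100))
```

```text
xy 425.1 -95.4 long-heading -64.5 size 60.3 x 46.0 px [274. 216.]
t 64.9 tcp [425.1 -95.3  12. ] w 45.9 gf 30.0 F [ 0.44 -0.53  0.43]
t 67.2 tcp [425.1 -95.4 140. ] w 46.2 gf 30.0 F [-1.01 -0.78 -1.43]
weight N 1.43
(425.1075439453125, -95.355712890625, 25.456045150756836, np.float64(1.4328547824325233))
t 69.1 tcp [ 480.8 -272.6  254.5] w 45.4 gf 30.0 F [-0.3   0.46 -1.33]
hit True
t 70.9 tcp [ 481.8 -273.2   85.9] w 45.6 gf 30.0 F [ 0.08 -0.12  3.26]
(486.17437744140625, -320.9480895996094, 96.23978662490845, 218.8522186279297, 119.29987335205078)
xy 481.4 -276.0 long-heading 6.1 size 107.2 x 81.2 px [285. 172.]
xy 481.7 -273.0 long-heading -84.0 size 59.0 x 46.3 px [275. 152.]
t 74.9 tcp [ 485.8 -100.9  398.6] w 92.7 gf 0.0 F [ 0.61 -0.47 -0.15]
xy 484.7 -320.6 long-heading -83.8 size 222.2 x 119.2 px [353. 233.]
```

```bash
python3 -c "
import cv2,numpy as np
a=cv2.imread('pics/fin.png');b=cv2.imread('pics/top2.png')
cv2.imwrite('pics/both.png',cv2.resize(np.vstack([a,b]),(448,600)) if 0 else np.hstack([cv2.resize(a,(400,300)),cv2.resize(b,(400,300))]))"
```

```text
(no output)
```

View pics/both.png

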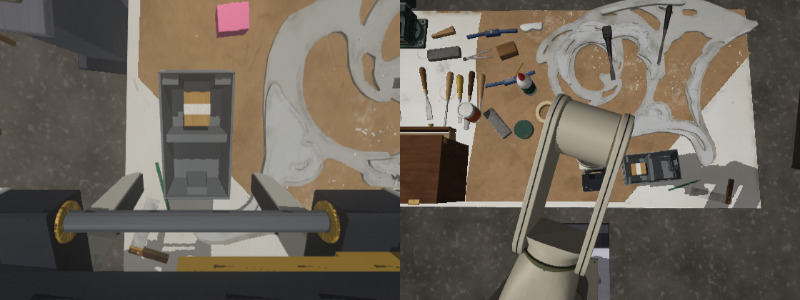

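The empty carton lies flat in the upper tote (left half, px (197,110)). The stack is level and no brown cartons remain on the bench.

```bash
python3 -c "
from h import *
print(ctrl.sign_off())"
```

```text
the job is handed in; nothing more can be done
None
```

The job is handed in at about 75 s: three cartons were present, the two full ones are in the right-hand tote, the left-hand tote stands level on its ledges turned half a turn, and the one empty carton is in it.

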